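Pull a print: seat the hand block on the jig's dowels and hold it pressed

TASK

Take the long lino hand block by its handle off the stamp pad and lower it onto the two upright dowels of the printing jig, its wide end on the thick dowel, keeping the printing face off the card until both dowels are in their holes. Then press it straight down against the springs until the face is flat on the card, lean on it firmly (about 2 kg), and finish like that: still gripping the handle and still pressing, because the springs lift the block again if you let go. Leave the other things on the bench where they are.

Things in the scene. Friction and masses are not known exactly. Their poses are not given: they have to be found in the camera images.
- block: Long hand printing block, 0.3 to 0.5 kg, lying face down on the stamp pad. Origin: centre of the printing face (underside); x from the wide end to the narrow end, z up. Grey lino 90 x 65 x 6 mm under a beech board (z 6 to 24 mm) 190 mm long, 90 mm wide but 56 mm from x = 50 to 95, with a hole at each end; upright pale handle bar on top, 92 mm in x, 26 mm in y, z 24 to 74 mm.
- block_grip (a point): Middle of the handle, 47 mm above the printing face: a TCP here, fingers down both sides of the bar and closing along the block's y, holds it well; the fingertips are then 4 mm above the board. Under a push the handle can creep up in the grip until the fingertips bear on the board, which does no harm: then they push on it directly. Grip with 60 N or more.
- hole_thick (a point): Centre of the 16 mm hole in the wide end, at the board's underside (block x = -75, z = 6 mm). It goes on the thick dowel.
- hole_thin (a point): Centre of the 11 mm hole in the narrow end, at the board's underside (block x = +75, z = 6 mm). It goes on the thin dowel.
- jig: Printing jig, fixed: plywood board 220 x 160 x 18 mm flat on the bench. Origin: centre of its underside; x from the thick dowel to the thin one, z up. Steel dowels stand at x = -75 and +75 mm, each with a coil spring and a washer on top. Low brass lays (tops 21 mm above the bench) locate the card.
- dowel_thick (a point): Tip of the thick dowel: 14 mm diameter, 60 mm above the bench; its uppermost 10 mm taper to 5 mm diameter.
- dowel_thin (a point): Tip of the thin dowel: 9 mm diameter, 60 mm above the bench; its uppermost 10 mm taper to 3 mm diameter.
- card: White card 105 x 148 x 2 mm, fixed in the middle of the jig. Origin: centre of its underside, 18 mm above the bench; its upper face is 20 mm above the bench, so the block's origin is 20 mm above the bench when the face is home. Some 20 N of push in all (springs 11 N, the rest on the card) prints well; the card is hard, and the push must still be there after the motion has stopped.
- spring_thick (a joint): How far the washer on the thick dowel is pressed down: 0 free (its top 34 mm above the bench), 0.008 m when the block's face lies on the card. Each spring pushes 2.6 N at 0 and 5.6 N at 0.008 m: together they carry the block clear of the card, and closing takes about 8 N beyond its weight.
- spring_thin (a joint): The same for the washer on the thin dowel.
- pad: Stamp pad, fixed: a flat dark tin 160 x 110 x 13 mm with a black felt whose flat top is 18 mm above the bench. Origin: centre of its underside; x along its length. The block lies on it, lengthwise along it to about 0.1 rad.
- cutter: Bystander: lino cutter lying down, about 140 mm long and 27 mm thick. Origin: bench level under the ferrule. Often lies between pad and jig.
- brayer: Bystander: ink roller, 112 mm wide, about 165 mm long, 45 mm high. Origin: bench level under the roller.
- baren: Bystander: flat black disc 124 mm across with a strap handle, 32 mm high. Origin: centre of its underside.
- spare_block: Bystander: smaller hand block 90 x 70 mm without holes, 64 mm high. Origin: centre of its underside.
- ink_tin: Bystander: round closed tin, 87 mm diameter, 64 mm high. Origin: centre of its underside.
- mug: Bystander: white mug, 82 mm diameter, 95 mm high, with a handle. Origin: centre of its underside.
Things that resemble listed ones, but are neither listed nor needed, are in the scene too. Leave any pink look-alike of the block alone.

How it is judged:
By the outcome, as a careful person would: the job done as asked, in the order asked, and still so for the second after the job is handed in, while the arm keeps its last pose, push and grip.
It also fails if it takes over 53 s, if anything falls off the work surface, if the arm or the gripper's body presses on something with over 40 N, if the wrist force passes 120 N, or if a joint passes its speed limit or range.

ROBOT

A 6-joint arm with a two-finger parallel gripper is mounted at the origin on the work surface. World frame = base frame: x ahead of the robot, y to its left, z up, the work surface at z = 0. Lengths are in mm, angles in degrees, forces in N, time in s.
With the tool pointing down it reaches from about 300 to 850 mm from the base axis. Payload 4.2 kg.
Tool frame: the origin (TCP) lies between the finger pads, 19 mm behind the fingertips; this is the grasp point; z points along the fingers, y is the line along which they close (so a half turn about z gives the same grasp; the last joint's range is limited). The gripper opens to 91 mm and grips with 3 to 60 N. Pads are 32 mm wide; open, the fingers measure 118 mm over their backs; the gripper's body (76 mm by 178 mm) begins 60 mm behind the grasp point.
Start: joints at [64.63, 18.312, 89.639, -0, 72.044, -1.146], TCP at [235.935, 524.382, 232.776] pointing down, gripper open.
Joint ranges: [-177.97, 177.97], [-48.28, 115.42], [12.27, 149.76], [-77.06, 257.06], [2.81, 150.46], [-146.56, 146.56]. Speed limits (degrees/s): [147.25, 147.25, 180, 180, 180, 180].

INTERFACE

Orientations are given as [roll, pitch, yaw] about the fixed x, y, z axes, in that order (R = Rz(yaw) Ry(pitch) Rx(roll)).
In Python, from workcell import state, grab_frame, job_done, masks_of, landmark_of gives the robot as it stands. The module is installed in compiled form; this text tells all that it offers.
- The arm moves only by the tool move_arm, never from a script. Its argument "plan" is a list of rows, each an object of numbers: "x", "y", "z": the shift along the tool's x, y, z in mm; "rx", "ry", "rz": the turn, a rotation vector about the tool's x, y, z in rad. A call has 1 to 10 rows; each row shifts and turns the commanded pose from where the row before left it, along the tool's axes as they then stand; what a row does not reach is not made up. A row lasts 1/10 s, in which the tool goes at most 50 mm and 8.59 degrees, less where a joint would pass 70% of its speed; a pose out of reach is approached as far as the arm can. A call is refused whole if a number of a shift passes 50 or a number of a turn 0.15, either way. A call with a gripper value outside its range is refused whole. "grip" is the opening, from 0 (shut) to 1 (fully open), set as the call begins (left out, the last holds). The fingers move at their own pace and stop on an object; "squeeze" is the grip in N (left out, the last holds). Time passes only in rows, so rows that do not move let the fingers close. It gives the time, the measured TCP pose, the force, the opening and the grip force at its end, in the units of the state.
- state(): the state, without advancing time (a new reading comes with each control period).
- grab_frame(name): name is "scene" or "top" or "wrist"; returns a dict with "img" (480x640x3 uint8, red, green, blue), "z_map" (480x640 float32, mm along the optical axis (not along the pixel's ray), 0 where there is no reading), "fx", "fy", "cx", "cy" (pixels), "rvec" (rotation vector, rad) and "tvec" (3), from world to camera coordinates, as OpenCV has them. Camera axes: x right, y down, z forward; pixel columns grow to the right and rows downward; lengths in mm; the calibration is good to about 2 mm. A picture is of the moment at which its call begins.
- job_done(): hands the job in; it is judged then, once.
Trained networks look in the newest picture that a camera, given by its name, has taken for a name from the list of things; names that differ only in an ending like _2 or _b are one class to them, and where a whole thing is asked for, a point or a joint stands for the part that bears it (a point fixed in the world has none). Each returns a list of dicts, best first, with "p" (0 to 1); they miss things now and then, are a little off and sometimes report something else, mostly with a low value. They report only what shows in the picture. A call takes as long as a camera call. They do not tell look-alikes from the thing itself.
- masks_of(camera, label): "pixels" (480x640 bool, what is visible of it) and "box" ([centre column, centre row, width, height] in pixels, round what is visible of it).
- landmark_of(camera, label): "point" ([column, row] in pixels: a listed point, or the origin of a listed thing).
The state is a dict: "time_s": time; "qpos": joint angles; "qvel": joint speeds; "effort": joint torques, N m; "ee_pos": TCP position; "ee_rot": TCP orientation; "force": force on the tool from outside, world axes, zero at the start; "torque": the same for the moment, N m; "gripper_width": finger opening in mm; "gripper_force": force on a finger pad.
Only numpy, scipy, OpenCV 4.12 (cv2) and the standard library are available. Lean on these libraries where they do the work, as an engineer would, in place of code of your own. Each camera call takes 0.05 s, during which the arm holds its last target. There are 200 camera calls.

## Working session

There is one attempt and no reset: what is moved stays moved. The work goes in short steps, Python scripts to look and compute and a tool call to move; the robot and the scene stay as the last step left them, time stands still between calls to the robot, and variables do not carry over. Pictures are saved under pics/ and viewed, at most 10 in all, crops included, and the job is handed in when it is done.

Besides the shell and the picture viewer there is one more tool, called after ">>>" as name(argument=value, ...), one argument or row to a line, values as JSON. move_arm: Moves the arm, as the interface text tells. Its arguments: {"type":"object","properties":{"plan":{"type":"array","items":{"type":"object","properties":{"x":{"type":"number"},"y":{"type":"number"},"z":{"type":"number"},"rx":{"type":"number"},"ry":{"type":"number"},"rz":{"type":"number"}}}},"grip":{"type":"number"},"squeeze":{"type":"number"}},"required":["plan"]}

```bash
mkdir -p pics
cat > h.py <<'E'
import numpy as np, cv2
from workcell import *
from scipy.spatial.transform import Rotation as R
def bgr(f): return cv2.cvtColor(f["img"],cv2.COLOR_RGB2BGR)
def cam(f):
    return R.from_rotvec(np.array(f["rvec"]).ravel()).as_matrix(), np.array(f["tvec"]).ravel()
def ray_at_z(f,uv,z):
    Rm,t=cam(f); d=Rm.T@np.array([(uv[0]-f["cx"])/f["fx"],(uv[1]-f["cy"])/f["fy"],1.]); o=-Rm.T@t
    return o+d*(z-o[2])/d[2]
def cloud(f):
    Rm,t=cam(f); v,u=np.mgrid[:480,:640]; Z=f["z_map"].astype(float)
    P=np.stack([(u-f["cx"])/f["fx"]*Z,(v-f["cy"])/f["fy"]*Z,Z],-1)
    W=(P-t)@Rm; W[Z<=0]=np.nan; return W
def proj(f,p):
    Rm,t=cam(f); c=Rm@np.asarray(p)+t; return c[0]/c[2]*f["fx"]+f["cx"],c[1]/c[2]*f["fy"]+f["cy"]
E
python3 - <<'E'
from h import *
fs={}
for n in("top","scene"):
    f=grab_frame(n); cv2.imwrite(f"pics/{n}1.png",bgr(f)); W=cloud(f)
    for l in("block","jig","pad","cutter","brayer","baren","spare_block","ink_tin","mug","card"):
        for m in masks_of(n,l)[:3]:
            P=W[m["pixels"]]; print(n,l,round(m["p"],2),np.round(m["box"]),np.round(np.nanmedian(P,0)))
    for l,z in(("block_grip",65),("hole_thick",24),("hole_thin",24),("dowel_thick",60),("dowel_thin",60),("block",18),("pad",0),("jig",0)):
        for m in landmark_of(n,l)[:3]: print(n,l,round(m["p"],2),np.round(m["point"],1),np.round(ray_at_z(f,m["point"],z),1))
print(state())
E
```

```text
top block 0.87 [216. 335.  52.  81.] [295. 236.  23.]
top block 0.63 [398. 226.  81.  49.] [ 554. -225.   41.]
top block 0.59 [417. 319.  41.  75.] [ 325. -262.   23.]
top jig 0.79 [230. 229.  92.  80.] [572. 214.  18.]
top pad 0.74 [387. 229.  59.  59.] [ 588. -176.   14.]
top cutter 0.69 [311. 241.  12.  49.] [516.   0.  20.]
top brayer 0.72 [310. 142.  68.  45.] [779.  35.  34.]
top baren 0.8 [240. 153.  50.  51.] [766. 180.  12.]
top baren 0.23 [312. 248.  12.  36.] [507.   0.  21.]
top spare_block 0.76 [379. 151.  36.  32.] [ 759. -179.   23.]
top ink_tin 0.75 [100. 280.  44.  33.] [450. 523.  62.]
top mug 0.66 [520. 219.  52.  37.] [ 574. -547.   50.]
top card 0.6 [229. 228.  53.  62.] [573. 215.  19.]
top card 0.46 [377. 151.  36.  36.] [ 759. -179.   23.]
top block_grip 0.96 [397.3 227.2] [ 556.1 -216.3   65. ]
top block_grip 0.8 [216.2 334.9] [303.9 238.6  65. ]
top block_grip 0.72 [423.  315.4] [ 335.6 -270.5   65. ]
top hole_thick 0.85 [215.4 359.4] [238.1 249.5  24. ]
top hole_thick 0.8 [424.  221.3] [ 573.7 -294.6   24. ]
top hole_thick 0.59 [288.1 141. ] [795.5  54.1  2
[... 2480 characters left out ...]
 130.3] [451.2 529.6   0. ]
{'time_s': 1.9, 'qpos': array([ 6.46275777e+01,  1.83135277e+01,  8.96393721e+01, -1.24221601e-03,
        7.20423592e+01, -1.14561459e+00]), 'qvel': array([ 0.02499812, -0.05641778, -0.0696319 , -0.0474353 , -0.06330628,
       -0.0677246 ]), 'effort': array([-2.39402380e-04, -4.12342179e+01, -2.32227927e+01,  7.27423537e-02,
        3.79074190e-02, -6.70194481e-06]), 'ee_pos': array([235.96361141, 524.37867716, 232.75706773]), 'ee_rot': array([1.79995284e+02, 1.27628380e-03, 1.55773575e+02]), 'force': array([-0.05275334,  0.03244788, -0.21771236]), 'torque': array([ 0.00265403, -0.03412092,  0.02910881]), 'gripper_force': 0.0, 'gripper_width': 91.08371976728291}
```

View top1.

View pics/top1.png

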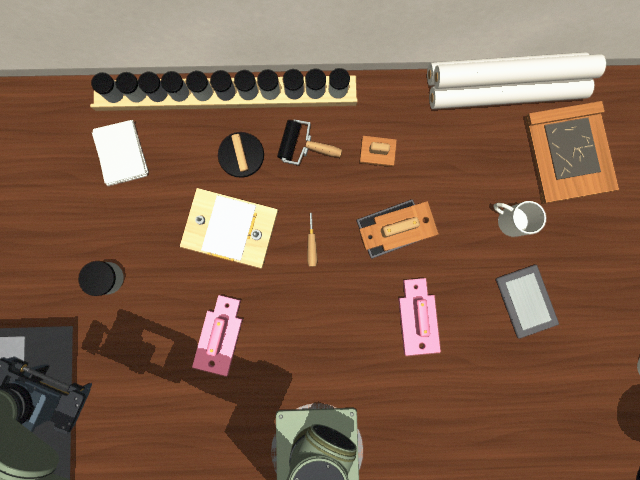

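Run:
```python
import cv2
a=cv2.imread('pics/top1.png')
c=lambda u0,u1,v0,v1:cv2.resize(a[v0:v1,u0:u1],(400,300),interpolation=cv2.INTER_CUBIC)
import numpy as np
cv2.imwrite('pics/crop1.png',np.vstack([np.hstack([c(345,445,190,265),c(180,280,190,265)]),np.hstack([c(170,270,295,370),c(365,465,275,350)])]))
```

```text
(no output)
```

View pics/crop1.png

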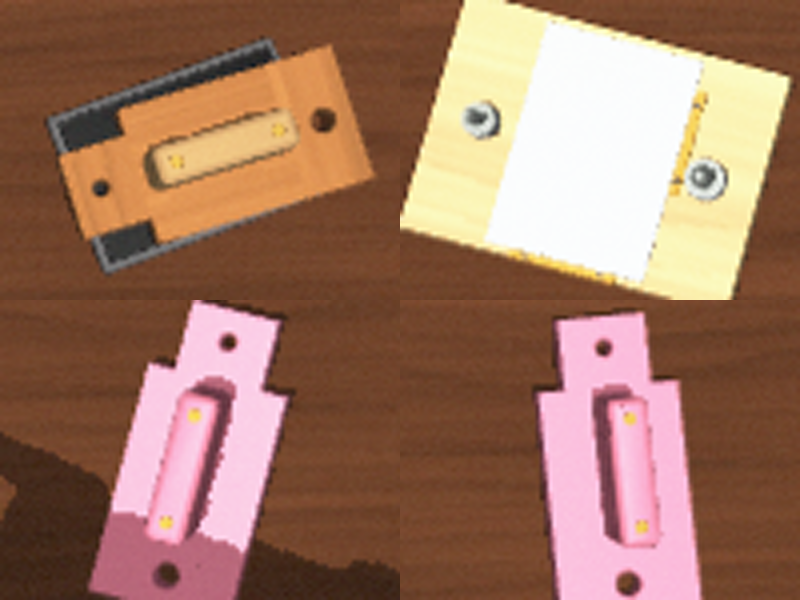

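The real block is the beech one on the dark pad at (398,227). The block look-alikes at (216,335) and (420,317) are pink and lie on the bench, so I leave them alone. The enlarged crop confirms this, with the wide end (big hole) at (426,220) and the narrow end at (370,237). On the jig, the thick dowel is at about (256,234) and the thin one at (200,220). I'll pass over the jig first to measure its dowels with the wrist camera.

```bash
cat >> h.py <<'E'
def rows(goal,yaw,n,start=None,nd=1):
    """equal-step rows to goal (tool down), rotation about tool z; verbose rounded numbers"""
    s=state(); p=np.array(s["ee_pos"] if start is None else start[0],float); y0=s["ee_rot"][2] if start is None else start[1]
    d=(np.array(goal)-p)/n; dy=(yaw-y0+180)%360-180
    print("d",np.round(np.array(goal)-p,2),"dyaw",round(dy,2),"rz/row",round(-np.radians(dy)/n,4))
    for k in range(n):
        t=R.from_euler("xyz",[180,0,y0+dy*k/n],degrees=True).inv().apply(d); print('{"x":%.*f,"y":%.*f,"z":%.*f,"rz":%.4f},'%(nd,t[0],nd,t[1],nd,t[2],-np.radians(dy)/n))
E
python3 -c "
from h import *
rows([572,215,233],71,10)"
```

```text
d [ 3.3604e+02 -3.0938e+02  2.4000e-01] dyaw -84.77 rz/row 0.148
{"x":-43.3,"y":-14.4,"z":-0.0,"rz":0.1480},
{"x":-45.0,"y":-7.9,"z":-0.0,"rz":0.1480},
{"x":-45.7,"y":-1.2,"z":-0.0,"rz":0.1480},
{"x":-45.3,"y":5.6,"z":-0.0,"rz":0.1480},
{"x":-44.0,"y":12.2,"z":-0.0,"rz":0.1480},
{"x":-41.7,"y":18.6,"z":-0.0,"rz":0.1480},
{"x":-38.5,"y":24.5,"z":-0.0,"rz":0.1480},
{"x":-34.5,"y":29.9,"z":-0.0,"rz":0.1480},
{"x":-29.7,"y":34.7,"z":-0.0,"rz":0.1480},
{"x":-24.3,"y":38.7,"z":-0.0,"rz":0.1480},
```

>>> move_arm(
  plan=[
    {"x": -43.3, "y": -14.4, "rz": 0.148},
    {"x": -45, "y": -7.9, "rz": 0.148},
    {"x": -45.7, "y": -1.2, "rz": 0.148},
    {"x": -45.3, "y": 5.6, "rz": 0.148},
    {"x": -44, "y": 12.2, "rz": 0.148},
    {"x": -41.7, "y": 18.6, "rz": 0.148},
    {"x": -38.5, "y": 24.5, "rz": 0.148},
    {"x": -34.5, "y": 29.9, "rz": 0.148},
    {"x": -29.7, "y": 34.7, "rz": 0.148},
    {"x": -24.3, "y": 38.7, "rz": 0.148},
  ],
)

```text
schema error: expected keys x, y, z, rx, ry, rz
```

>>> move_arm(
  plan=[
    {},
    {},
    {},
  ],
)

```text
schema error: expected keys x, y, z, rx, ry, rz
```

Run:
```python
from h import *
f=grab_frame("wrist"); cv2.imwrite("pics/w1.png",bgr(f)); np.savez("w1.npz",**f)
s=state(); print(s["time_s"],s["ee_pos"],s["ee_rot"])
for l,z in(("dowel_thick",60),("dowel_thin",60),("jig",0),("card",20)):
    for m in landmark_of("wrist",l)[:3]: print(l,round(m["p"],2),np.round(m["point"],1),np.round(ray_at_z(f,m["point"],z),1))
```

```text
1.95 [235.95002675 524.37974225 232.77650016] [ 1.79993929e+02 -5.77383901e-04  1.55772039e+02]
card 0.36 [395.1 353.2] [432.6 535.9  20. ]
```

View pics/w1.png

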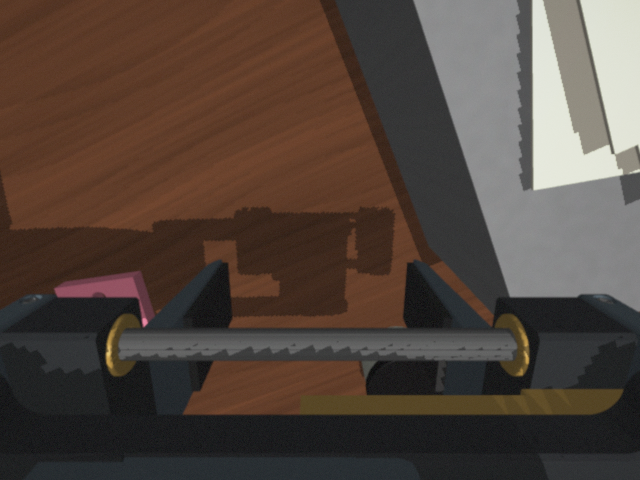

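The plan needs all six keys. This picture was taken from the start pose: the camera looks forward of the fingers (image up is tool +x), and the fingers cover the rows below about 270. I'll work out the camera offset so that the jig lands in the clear part.

Run:
```python
from h import *
f=dict(np.load("w1.npz")); s=state()
T=R.from_euler("xyz",s["ee_rot"],degrees=True)
Rm,t=cam(f); print("cam",-Rm.T@t, "in tool",T.inv().apply(-Rm.T@t-s["ee_pos"]),f["fx"])
for uv in((320,20),(320,130),(320,260),(20,130),(620,130)): 
    p=ray_at_z(f,uv,50); print(uv,np.round(T.inv().apply(p-s["ee_pos"])))
```

```text
cam [160.89370322 556.8765717  384.43640223] in tool [  81.74975783   -1.14940836 -151.66452571] 356.94901367177346
(320, 20) [167.   1. 183.]
(320, 130) [ 79.   1. 183.]
(320, 260) [-45.   2. 183.]
(20, 130) [  79. -268.  183.]
(620, 130) [ 79. 271. 183.]
```

```bash
python3 -c "
from h import *
rows([549,149,235],71,10)"
```

```text
d [ 313.08 -375.39    2.23] dyaw -84.78 rz/row 0.148
{"x":-44.0,"y":-21.4,"z":-0.2,"rz":0.1480},
{"x":-46.6,"y":-14.7,"z":-0.2,"rz":0.1480},
{"x":-48.3,"y":-7.6,"z":-0.2,"rz":0.1480},
{"x":-48.9,"y":-0.4,"z":-0.2,"rz":0.1480},
{"x":-48.4,"y":6.8,"z":-0.2,"rz":0.1480},
{"x":-46.9,"y":13.8,"z":-0.2,"rz":0.1480},
{"x":-44.3,"y":20.6,"z":-0.2,"rz":0.1480},
{"x":-40.8,"y":26.9,"z":-0.2,"rz":0.1480},
{"x":-36.4,"y":32.6,"z":-0.2,"rz":0.1480},
{"x":-31.2,"y":37.6,"z":-0.2,"rz":0.1480},
```

>>> move_arm(
  plan=[
    {"x": -44.0, "y": -21.4, "z": 0, "rx": 0, "ry": 0, "rz": 0.148},
    {"x": -46.6, "y": -14.7, "z": 0, "rx": 0, "ry": 0, "rz": 0.148},
    {"x": -48.3, "y": -7.6, "z": 0, "rx": 0, "ry": 0, "rz": 0.148},
    {"x": -48.9, "y": -0.4, "z": 0, "rx": 0, "ry": 0, "rz": 0.148},
    {"x": -48.4, "y": 6.8, "z": 0, "rx": 0, "ry": 0, "rz": 0.148},
    {"x": -46.9, "y": 13.8, "z": 0, "rx": 0, "ry": 0, "rz": 0.148},
    {"x": -44.3, "y": 20.6, "z": 0, "rx": 0, "ry": 0, "rz": 0.148},
    {"x": -40.8, "y": 26.9, "z": 0, "rx": 0, "ry": 0, "rz": 0.148},
    {"x": -36.4, "y": 32.6, "z": 0, "rx": 0, "ry": 0, "rz": 0.148},
    {"x": -31.2, "y": 37.6, "z": 0, "rx": 0, "ry": 0, "rz": 0.148},
  ],
)

```text
time_s: 3.15
ee_pos: [550.0, 147.2, 233.0]
ee_rot: [180.0, -0.0, 70.6]
force: [0.8, 0.9, -0.3]
gripper_width: 91.3
gripper_force: 0.0
```

>>> move_arm(
  plan=[
    {"x": 0, "y": 0, "z": 0, "rx": 0, "ry": 0, "rz": 0},
    {"x": 0, "y": 0, "z": 0, "rx": 0, "ry": 0, "rz": 0},
    {"x": 0, "y": 0, "z": 0, "rx": 0, "ry": 0, "rz": 0},
  ],
)

```text
time_s: 3.45
ee_pos: [548.2, 149.7, 232.7]
ee_rot: [-180.0, -0.0, 71.1]
force: [-0.5, 1.0, 0.2]
gripper_width: 90.9
gripper_force: 0.0
```

Run:
```python
from h import *
f=grab_frame("wrist"); cv2.imwrite("pics/w2.png",bgr(f)); np.savez("w2.npz",**f)
s=state(); print(s["time_s"],s["ee_pos"],s["ee_rot"])
for l,z in(("dowel_thick",60),("dowel_thin",60),("jig",0),("card",20)):
    for m in landmark_of("wrist",l)[:3]: print(l,round(m["p"],2),np.round(m["point"],1),np.round(ray_at_z(f,m["point"],z),1))
W=cloud(f); m=(W[...,2]>50)&(W[...,2]<70)&(abs(W[...,0]-572)<120)&(abs(W[...,1]-215)<130)
n,lab,st,c=cv2.connectedComponentsWithStats(m.astype(np.uint8))
for i in range(1,n):
    if st[i,4]>4: P=W[lab==i]; print(st[i],np.round(c[i],1),np.round(np.median(P,0),1),P[:,2].max())
```

```text
3.5 [548.10681528 149.96822838 232.7925661 ] [-1.79970163e+02 -1.09834689e-02  7.10925298e+01]
dowel_thick 0.69 [324.2 228. ] [551.2 138.   60. ]
dowel_thick 0.43 [317.4 142. ] [570.6 214.4  60. ]
dowel_thick 0.42 [318.1 138.7] [572.1 216.9  60. ]
dowel_thin 0.61 [315.2  49. ] [592.9 284.9  60. ]
dowel_thin 0.38 [361.2 319.3] [556.  34.  60.]
jig 0.72 [319.4 143.5] [571.4 210.1   0. ]
jig 0.24 [359.9 317.9] [551.7   0.8   0. ]
card 0.95 [316.8 135.7] [571.6 218.8  20. ]
[311  45  10  12  85] [315.3  50.4] [592.8 284.6  54.9] 61.49961911886235
[316 215  14  14 142] [322.7 221.8] [551.6 143.1  54.7] 60.56284180366282
```

View pics/w2.png

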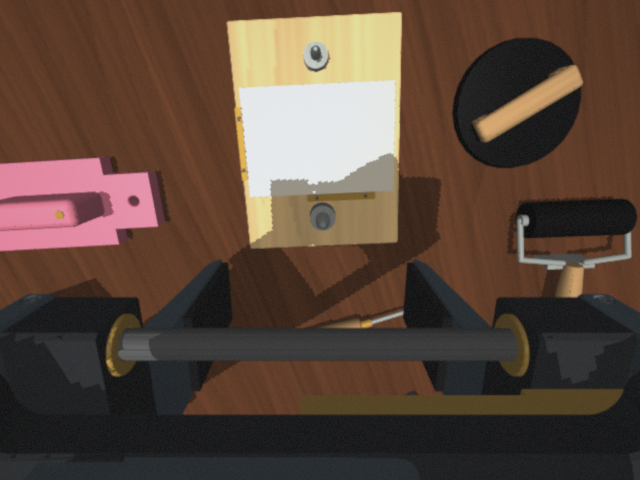

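The picture shows the jig with the thin dowel at (315,50), the thick dowel at (323,220) and the card between them. I'll refine the jig pose from the plywood outline and the dowel tips, and plan the move to view the block.

Run:
```python
from h import *
f=dict(np.load("w2.npz")); W=cloud(f); 
m=(W[...,2]>57.5)&(W[...,2]<66)&(abs(W[...,0]-572)<60)&(abs(W[...,1]-215)<90)
n,lab,st,c=cv2.connectedComponentsWithStats(m.astype(np.uint8))
tips=[]
for i in range(1,n):
    if st[i,4]>2: P=ray_at_z(f,c[i],59); tips.append(P); print("tip",st[i,4],c[i],P)
# plywood outline, z 18
m=((W[...,2]>12)&(W[...,2]<70)&(abs(W[...,0]-572)<125)&(abs(W[...,1]-215)<125)); m[262:]=0
m=cv2.morphologyEx(m.astype(np.uint8),cv2.MORPH_OPEN,np.ones((3,3)))
cs=cv2.findContours(m,0,cv2.CHAIN_APPROX_NONE)[0]; k=max(cs,key=cv2.contourArea)[:,0]
P=np.array([ray_at_z(f,u,18)[:2] for u in k],np.float32); print("ply",cv2.minAreaRect(P))
# card
for q in masks_of("wrist","card")[:1]:
    pass
g=f["img"].astype(int); 
# washers: ring z 34
m=(W[...,2]>30)&(W[...,2]<38)&(abs(W[...,0]-572)<60)&(abs(W[...,1]-215)<100)
n,lab,st,c=cv2.connectedComponentsWithStats(m.astype(np.uint8))
for i in range(1,n):
    if st[i,4]>30:
        v,u=np.nonzero(lab==i); P=np.array([ray_at_z(f,q,34)[:2] for q in zip(u,v)],np.float32); print("washer",st[i],cv2.minEnclosingCircle(P),cv2.fitEllipse(cv2.convexHull(P)))
rows([571,-288,235],102,10)
```

```text
tip 23 [315.26086957  48.43478261] [593.1655339  285.43677891  59.        ]
tip 39 [322.71794872 223.94871795] [551.08758297 141.94047281  59.        ]
ply ((571.785400390625, 213.93048095703125), (218.49964904785156, 160.01364135742188), 73.69181823730469)
washer [304  41  24  27 412] ((593.2395629882812, 285.4677429199219), 11.074567794799805) ((593.2691650390625, 285.4245300292969), (21.319501876831055, 21.904048919677734), 163.68426513671875)
washer [310 205  26  25 322] ((551.2340698242188, 142.0757598876953), 13.067658424377441) ((551.2909545898438, 142.09495544433594), (25.625463485717773, 25.912139892578125), 165.00047302246094)
d [  22.5  -437.81    2.05] dyaw 30.92 rz/row -0.054
{"x":-40.7,"y":16.3,"z":-0.2,"rz":-0.0540},
{"x":-41.5,"y":14.1,"z":-0.2,"rz":-0.0540},
{"x":-42.2,"y":11.8,"z":-0.2,"rz":-0.0540},
{"x":-42.8,"y":9.6,"z":-0.2,"rz":-0.0540},
{"x":-43.2,"y":7.2,"z":-0.2,"rz":-0.0540},
{"x":-43.6,"y":4.9,"z":-0.2,"rz":-0.0540},
{"x":-43.8,"y":2.5,"z":-0.2,"rz":-0.0540},
{"x":-43.8,"y":0.2,"z":-0.2,"rz":-0.0540},
{"x":-43.8,"y":-2.2,"z":-0.2,"rz":-0.0540},
{"x":-43.6,"y":-4.6,"z":-0.2,"rz":-0.0540},
```

The measurements agree: thick dowel (551.2, 142.0), thin dowel (593.2, 285.4), 149.4 mm apart. That puts the jig centre at (572.1, 213.8) with yaw 73.7°.

>>> move_arm(
  plan=[
    {"x": -40.7, "y": 16.3, "z": 0, "rx": 0, "ry": 0, "rz": -0.054},
    {"x": -41.5, "y": 14.1, "z": 0, "rx": 0, "ry": 0, "rz": -0.054},
    {"x": -42.2, "y": 11.8, "z": 0, "rx": 0, "ry": 0, "rz": -0.054},
    {"x": -42.8, "y": 9.6, "z": 0, "rx": 0, "ry": 0, "rz": -0.054},
    {"x": -43.2, "y": 7.2, "z": 0, "rx": 0, "ry": 0, "rz": -0.054},
    {"x": -43.6, "y": 4.9, "z": 0, "rx": 0, "ry": 0, "rz": -0.054},
    {"x": -43.8, "y": 2.5, "z": 0, "rx": 0, "ry": 0, "rz": -0.054},
    {"x": -43.8, "y": 0.2, "z": 0, "rx": 0, "ry": 0, "rz": -0.054},
    {"x": -43.8, "y": -2.2, "z": 0, "rx": 0, "ry": 0, "rz": -0.054},
    {"x": -43.6, "y": -4.6, "z": 0, "rx": 0, "ry": 0, "rz": -0.054},
  ],
)

```text
time_s: 4.75
ee_pos: [570.7, -290.2, 232.9]
ee_rot: [180.0, -0.0, 102.1]
force: [2.0, 0.0, 0.8]
gripper_width: 91.1
gripper_force: 0.0
```

>>> move_arm(
  plan=[
    {"x": 0, "y": 0, "z": 0, "rx": 0, "ry": 0, "rz": 0},
    {"x": 0, "y": 0, "z": 0, "rx": 0, "ry": 0, "rz": 0},
    {"x": 0, "y": 0, "z": 0, "rx": 0, "ry": 0, "rz": 0},
  ],
)

```text
time_s: 5.05
ee_pos: [570.7, -287.6, 232.7]
ee_rot: [-180.0, -0.0, 102.0]
force: [0.5, 0.9, -0.1]
gripper_width: 91.4
gripper_force: 0.0
```

Run:
```python
from h import *
f=grab_frame("wrist"); cv2.imwrite("pics/w3.png",bgr(f)); np.savez("w3.npz",**f)
s=state(); print(s["time_s"],s["ee_pos"],s["ee_rot"])
for l,z in(("block_grip",65),("hole_thick",42),("hole_thin",42)):
    for m in landmark_of("wrist",l)[:2]: print(l,round(m["p"],2),np.round(m["point"],1),np.round(ray_at_z(f,m["point"],z),1))
W=cloud(f); ok=(abs(W[...,0]-556)<80)&(abs(W[...,1]+220)<130); ok[262:]=0
m=(W[...,2]>83)&(W[...,2]<100)&ok
P=np.array([ray_at_z(f,q[::-1],92)[:2] for q in np.argwhere(m)],np.float32); print("handle top z",np.median(W[m][:,2]),cv2.minAreaRect(P))
m=((W[...,2]>36)&(W[...,2]<48)&ok).astype(np.uint8); m=cv2.morphologyEx(m,cv2.MORPH_CLOSE,np.ones((3,3)))
print("board z",np.nanmedian(W[m>0][:,2]))
cs=cv2.findContours(m,0,cv2.CHAIN_APPROX_NONE)[0]; k=max(cs,key=cv2.contourArea)[:,0]
P=np.array([ray_at_z(f,u,42)[:2] for u in k],np.float32); print("board",cv2.minAreaRect(P))
```

```text
5.1 [ 570.73162584 -287.40986827  232.87255422] [ 1.79994977e+02 -3.27874736e-02  1.01995161e+02]
block_grip 0.72 [319.1 141.4] [ 557.5 -219.5   65. ]
block_grip 0.6 [ 69.1 138.9] [ 345.6 -262.2   65. ]
hole_thick 0.68 [321.9 220. ] [ 576.2 -293.3   42. ]
hole_thick 0.66 [ 18.2 132.4] [ 284.7 -269.9   42. ]
hole_thin 0.88 [165.7 153.6] [ 419.4 -260.9   42. ]
hole_thin 0.59 [314.   59.1] [ 538.9 -153.2   42. ]
handle top z 91.09171926261638 ((556.5751953125, -222.30715942382812), (25.423320770263672, 89.96276092529297), 15.511165618896484)
board z 41.5837240530711
board ((556.7044677734375, -222.5639190673828), (89.88391876220703, 189.73486328125), 15.522682189941406)
```

View pics/w3.png

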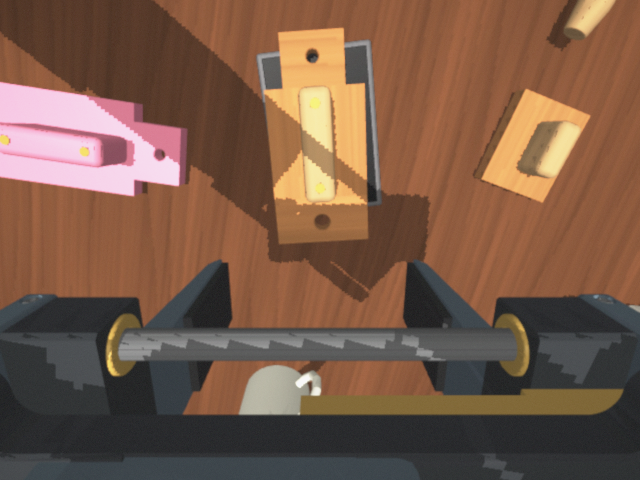

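The block lies at (556.6, -222.4) with yaw 105.5°. The board measures 189.7 x 89.9 mm with its top at 41.6 mm and the handle top at 91, which matches the description. The grasp TCP goes at z = 65.

```bash
python3 -c "
from h import *
rows([556.6,-222.4,143],105.5,3)"
```

```text
d [-14.26  65.21 -90.05] dyaw 3.49 rz/row -0.0203
{"x":22.3,"y":-0.1,"z":30.0,"rz":-0.0203},
{"x":22.2,"y":0.3,"z":30.0,"rz":-0.0203},
{"x":22.2,"y":0.8,"z":30.0,"rz":-0.0203},
```

>>> move_arm(
  plan=[
    {"x": 22.3, "y": -0.1, "z": 30, "rx": 0, "ry": 0, "rz": -0.0203},
    {"x": 22.2, "y": 0.3, "z": 30, "rx": 0, "ry": 0, "rz": -0.0203},
    {"x": 22.2, "y": 0.8, "z": 30, "rx": 0, "ry": 0, "rz": -0.0203},
    {"x": 0, "y": 0, "z": 25, "rx": 0, "ry": 0, "rz": 0},
    {"x": 0, "y": 0, "z": 25, "rx": 0, "ry": 0, "rz": 0},
    {"x": 0, "y": 0, "z": 15, "rx": 0, "ry": 0, "rz": 0},
    {"x": 0, "y": 0, "z": 8, "rx": 0, "ry": 0, "rz": 0},
    {"x": 0, "y": 0, "z": 5, "rx": 0, "ry": 0, "rz": 0},
    {"x": 0, "y": 0, "z": 0, "rx": 0, "ry": 0, "rz": 0},
    {"x": 0, "y": 0, "z": 0, "rx": 0, "ry": 0, "rz": 0},
  ],
)

```text
time_s: 6.25
ee_pos: [557.1, -223.8, 65.6]
ee_rot: [179.9, 0.1, 105.4]
force: [0.1, -0.5, 0.6]
gripper_width: 91.4
gripper_force: 0.0
```

```bash
python3 -c "
from h import *
s=state();print(s['ee_pos'],s['ee_rot'],s['force'])
rows([556.6,-222.4,65],105.5,1)"
```

```text
[ 557.14261208 -223.84780011   65.58349466] [1.79921341e+02 5.46694895e-02 1.05413824e+02] [ 0.11763925 -0.48398825  0.62324873]
d [-0.54  1.45 -0.58] dyaw 0.09 rz/row -0.0015
{"x":1.5,"y":-0.1,"z":0.6,"rz":-0.0015},
```

>>> move_arm(
  plan=[
    {"x": 1.5, "y": 0, "z": 0.6, "rx": 0, "ry": 0, "rz": 0},
    {"x": 0, "y": 0, "z": 0, "rx": 0, "ry": 0, "rz": 0},
  ],
)

```text
time_s: 6.45
ee_pos: [556.3, -222.2, 64.7]
ee_rot: [180.0, 0.0, 105.4]
force: [0.1, 0.7, -0.5]
gripper_width: 91.1
gripper_force: 0.0
```

>>> move_arm(
  plan=[
    {"x": 0, "y": 0, "z": 0, "rx": 0, "ry": 0, "rz": 0},
    {"x": 0, "y": 0, "z": 0, "rx": 0, "ry": 0, "rz": 0},
    {"x": 0, "y": 0, "z": 0, "rx": 0, "ry": 0, "rz": 0},
    {"x": 0, "y": 0, "z": 0, "rx": 0, "ry": 0, "rz": 0},
    {"x": 0, "y": 0, "z": 0, "rx": 0, "ry": 0, "rz": 0},
    {"x": 0, "y": 0, "z": 0, "rx": 0, "ry": 0, "rz": 0},
    {"x": 0, "y": 0, "z": 0, "rx": 0, "ry": 0, "rz": 0},
    {"x": 0, "y": 0, "z": 0, "rx": 0, "ry": 0, "rz": 0},
  ],
  grip=0,
  squeeze=60,
)

```text
time_s: 7.25
ee_pos: [556.1, -222.3, 64.1]
ee_rot: [-180.0, -0.0, 105.4]
force: [0.6, 0.7, 0.9]
gripper_width: 30.3
gripper_force: 0.0
```

>>> move_arm(
  plan=[
    {"x": 0, "y": 0, "z": 0, "rx": 0, "ry": 0, "rz": 0},
    {"x": 0, "y": 0, "z": 0, "rx": 0, "ry": 0, "rz": 0},
    {"x": 0, "y": 0, "z": 0, "rx": 0, "ry": 0, "rz": 0},
    {"x": 0, "y": 0, "z": 0, "rx": 0, "ry": 0, "rz": 0},
  ],
)

```text
time_s: 7.65
ee_pos: [556.3, -222.3, 64.1]
ee_rot: [180.0, 0.0, 105.4]
force: [1.3, 0.1, -0.1]
gripper_width: 26.0
gripper_force: 60.0
```

>>> move_arm(
  plan=[
    {"x": 0, "y": 0, "z": -4, "rx": 0, "ry": 0, "rz": 0},
    {"x": 0, "y": 0, "z": -10, "rx": 0, "ry": 0, "rz": 0},
    {"x": 0, "y": 0, "z": -20, "rx": 0, "ry": 0, "rz": 0},
    {"x": 0, "y": 0, "z": -25, "rx": 0, "ry": 0, "rz": 0},
    {"x": 0, "y": 0, "z": -25, "rx": 0, "ry": 0, "rz": 0},
    {"x": 0, "y": 0, "z": -16, "rx": 0, "ry": 0, "rz": 0},
    {"x": 0, "y": 0, "z": 0, "rx": 0, "ry": 0, "rz": 0},
    {"x": 0, "y": 0, "z": 0, "rx": 0, "ry": 0, "rz": 0},
  ],
)

```text
time_s: 8.45
ee_pos: [555.6, -222.1, 164.0]
ee_rot: [-180.0, -0.0, 105.4]
force: [-0.2, 0.1, -4.3]
gripper_width: 25.8
gripper_force: 60.0
```

Run:
```python
from h import *
s=state(); print(s)
T=R.from_euler("xyz",s["ee_rot"],degrees=True)
f=grab_frame("wrist"); cv2.imwrite("pics/w4.png",bgr(f)); np.savez("w4.npz",**f)
for l,z in(("hole_thick",142),("hole_thin",142)):
    for m in landmark_of("wrist",l)[:2]: 
        p=ray_at_z(f,m["point"],s["ee_pos"][2]-23); print(l,round(m["p"],2),np.round(m["point"],1),np.round(p,1),T.inv().apply(p-s["ee_pos"]))
# goal: jig centre, TCP at 170
rows([572.1,213.8,164],73.7,10)
```

```text
{'time_s': 8.45, 'qpos': array([-2.28900937e+01,  2.32366625e+01,  9.24221806e+01,  2.30386847e-03,
        6.43795298e+01, -3.82937201e+01]), 'qvel': array([-0.07944965,  1.10222589,  1.42848614,  0.01518873, -0.05594383,
       -0.00853759]), 'effort': array([-2.55219538e-04, -4.79564488e+01, -2.40478009e+01,  2.42710509e-02,
        3.17874074e-03,  4.96716493e-04]), 'ee_pos': array([ 555.60559097, -222.088321  ,  163.95220814]), 'ee_rot': array([-1.79971170e+02, -2.54092635e-02,  1.05402623e+02]), 'force': array([-0.2219789 ,  0.0739507 , -4.26302448]), 'torque': array([-0.02674037,  0.0942754 ,  0.00087731]), 'gripper_force': 59.9988055229187, 'gripper_width': 25.77397940702403}
hole_thin 0.76 [315.1 142.3] [ 534.4 -151.   141. ] [74.14267533 -1.53451759 23.03365776]
hole_thin 0.64 [143.3 227.1] [ 461.3 -214.4  141. ] [ 32.43947125 -88.84489307  23.05909584]
d [ 16.87 435.7    1.33] dyaw -31.7 rz/row 0.0553
{"x":41.6,"y":13.2,"z":-0.1,"rz":0.0553},
{"x":42.2,"y":10.9,"z":-0.1,"rz":0.0553},
{"x":42.8,"y":8.5,"z":-0.1,"rz":0.0553},
{"x":43.2,"y":6.2,"z":-0.1,"rz":0.0553},
{"x":43.4,"y":3.8,"z":-0.1,"rz":0.0553},
{"x":43.6,"y":1.3,"z":-0.1,"rz":0.0553},
{"x":43.6,"y":-1.1,"z":-0.1,"rz":0.0553},
{"x":43.5,"y":-3.5,"z":-0.1,"rz":0.0553},
{"x":43.2,"y":-5.9,"z":-0.1,"rz":0.0553},
{"x":42.8,"y":-8.3,"z":-0.1,"rz":0.0553},
```

View pics/w4.png

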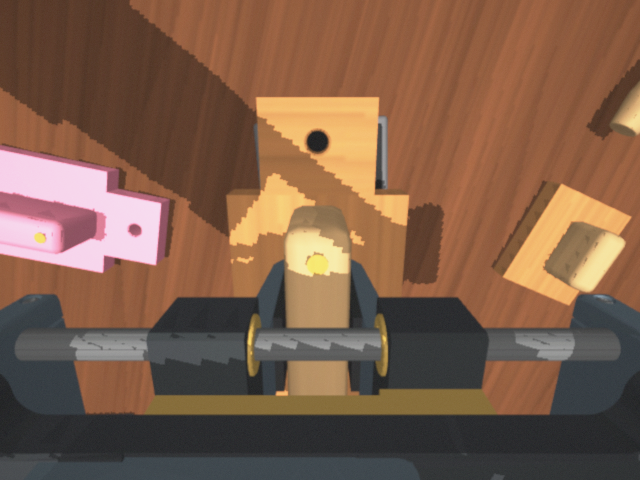

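The block is held level, with its thin hole visible at (317,141). The force of -4.3 N fits the weight. Next I carry it over the jig at this height.

>>> move_arm(
  plan=[
    {"x": 41.6, "y": 13.2, "z": 0, "rx": 0, "ry": 0, "rz": 0.0553},
    {"x": 42.2, "y": 10.9, "z": 0, "rx": 0, "ry": 0, "rz": 0.0553},
    {"x": 42.8, "y": 8.5, "z": 0, "rx": 0, "ry": 0, "rz": 0.0553},
    {"x": 43.2, "y": 6.2, "z": 0, "rx": 0, "ry": 0, "rz": 0.0553},
    {"x": 43.4, "y": 3.8, "z": 0, "rx": 0, "ry": 0, "rz": 0.0553},
    {"x": 43.6, "y": 1.3, "z": 0, "rx": 0, "ry": 0, "rz": 0.0553},
    {"x": 43.6, "y": -1.1, "z": 0, "rx": 0, "ry": 0, "rz": 0.0553},
    {"x": 43.5, "y": -3.5, "z": 0, "rx": 0, "ry": 0, "rz": 0.0553},
    {"x": 43.2, "y": -5.9, "z": 0, "rx": 0, "ry": 0, "rz": 0.0553},
    {"x": 42.8, "y": -8.3, "z": 0, "rx": 0, "ry": 0, "rz": 0.0553},
  ],
)

```text
time_s: 9.6
ee_pos: [572.1, 215.2, 163.0]
ee_rot: [-179.9, 0.1, 73.6]
force: [1.8, -0.3, -3.2]
gripper_width: 25.8
gripper_force: 60.0
```

>>> move_arm(
  plan=[
    {"x": 0, "y": 0, "z": 10, "rx": 0, "ry": 0, "rz": 0},
    {"x": 0, "y": 0, "z": 15, "rx": 0, "ry": 0, "rz": 0},
    {"x": 0, "y": 0, "z": 15, "rx": 0, "ry": 0, "rz": 0},
    {"x": 0, "y": 0, "z": 0, "rx": 0, "ry": 0, "rz": 0},
    {"x": 0, "y": 0, "z": 0, "rx": 0, "ry": 0, "rz": 0},
    {"x": 0, "y": 0, "z": 0, "rx": 0, "ry": 0, "rz": 0},
  ],
)

```text
time_s: 10.2
ee_pos: [573.3, 213.4, 124.7]
ee_rot: [179.9, -0.0, 73.7]
force: [0.6, 0.6, -3.3]
gripper_width: 25.8
gripper_force: 60.0
```

Run:
```python
from h import *
s=state(); print(s["time_s"],s["ee_pos"],s["ee_rot"],s["force"])
T=R.from_euler("xyz",s["ee_rot"],degrees=True)
f=grab_frame("wrist"); cv2.imwrite("pics/w5.png",bgr(f)); np.savez("w5.npz",**f)
C=T.inv().apply((cloud(f)-s["ee_pos"]).reshape(-1,3)).reshape(480,640,3)
b=(abs(C[...,2]-23)<6); b[262:]=0
print("board z in tool",np.nanmedian(C[b][:,2]), "near end",np.nanmedian(C[b&(C[...,0]>70)][:,2]),np.nanmedian(C[b&(C[...,0]<50)][:,2]))
for lo,hi in((56,64),(84,92),(15,25),(30,45)):
    q=C[b&(C[...,0]>lo)&(C[...,0]<hi)]; print(lo,hi,"y edges",np.percentile(q[:,1],[0.5,99.5]),len(q))
print("end x",np.percentile(C[b][:,0],99.8))
# thin hole: dark pixels on board, below the top
g=f["img"].sum(2); h=np.zeros((480,640),np.uint8)
m=(np.hypot(C[...,0]-75,C[...,1])<16)&((g<130)|(C[...,2]>28))
u,v=[x.astype(float) for x in (np.nonzero(m)[1],np.nonzero(m)[0])]
p=ray_at_z(f,(u.mean(),v.mean()),s["ee_pos"][2]-23); print("hole px",u.mean(),v.mean(),m.sum(),"tool",T.inv().apply(p-s["ee_pos"]),"world",p)
rows([572.1,213.8,s["ee_pos"][2]],73.7,1)
```

```text
10.2 [573.33840958 213.3681609  124.73741449] [ 1.79945861e+02 -4.04201027e-02  7.37017888e+01] [ 0.61832747  0.58770725 -3.30585418]
board z in tool 22.534224624459334 near end 22.511410831461827 22.548937077285533
56 64 y edges [-27.62055992  27.90826554] 1954
84 92 y edges [-27.57878256  27.82047983] 2299
15 25 y edges [-44.51273249  44.89740404] 1946
30 45 y edges [-44.46410513  44.84788468] 3767
end x 94.05229017126649
hole px 317.4327628361858 141.14914425427872 409 tool [74.51675877  0.1491709  23.05272586] world [594.41919242 284.85800881 101.73741449]
d [-1.3   0.37 -0.22] dyaw -0.0 rz/row 0.0001
{"x":-0.0,"y":-1.3,"z":0.2,"rz":0.0001},
```

View pics/w5.png

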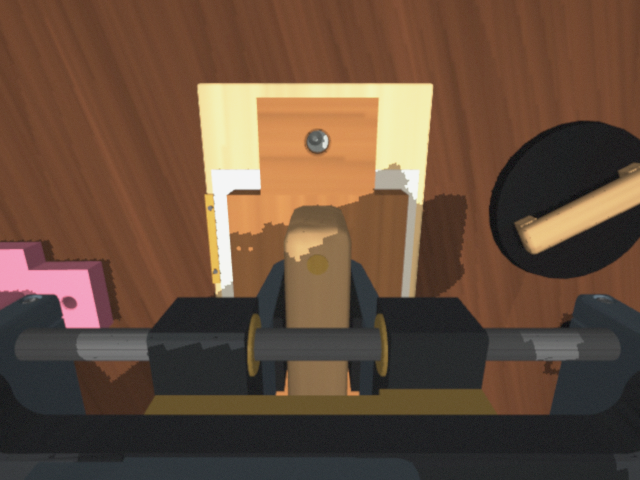

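The picture shows the thin dowel tip through the hole at (317,141), with the block square in the hand. I need a small correction (tool x +0.5, y -1.25), then I descend to just above the tips and check again.

>>> move_arm(
  plan=[
    {"x": 0.5, "y": -1.2, "z": 8, "rx": 0, "ry": 0, "rz": 0},
    {"x": 0, "y": 0, "z": 8, "rx": 0, "ry": 0, "rz": 0},
    {"x": 0, "y": 0, "z": 2, "rx": 0, "ry": 0, "rz": 0},
    {"x": 0, "y": 0, "z": 0, "rx": 0, "ry": 0, "rz": 0},
    {"x": 0, "y": 0, "z": 0, "rx": 0, "ry": 0, "rz": 0},
    {"x": 0, "y": 0, "z": 0, "rx": 0, "ry": 0, "rz": 0},
  ],
)

```text
time_s: 10.85
ee_pos: [572.0, 214.5, 106.4]
ee_rot: [180.0, -0.0, 73.7]
force: [0.5, 0.2, -3.8]
gripper_width: 25.8
gripper_force: 60.0
```

```bash
cat > chk.py <<'E'
from h import *
s=state(); print(s["time_s"],s["ee_pos"],s["ee_rot"],s["force"],s["torque"])
T=R.from_euler("xyz",s["ee_rot"],degrees=True)
f=grab_frame("wrist"); W=cloud(f)
C=T.inv().apply((W-s["ee_pos"]).reshape(-1,3)).reshape(480,640,3)
m=(np.hypot(C[...,0]-75,C[...,1])<13)&(abs(C[...,2]-22.7)>3)
v,u=np.nonzero(m); hp=(u.min()+u.max())/2,(v.min()+v.max())/2
print("hole px",hp,u.ptp() if hasattr(u,'ptp') else np.ptp(u),np.ptp(v),"tool",T.inv().apply(ray_at_z(f,hp,s["ee_pos"][2]-23)-s["ee_pos"]))
t=m&(W[...,2]>55)&(W[...,2]<65)
if t.sum(): 
    v,u=np.nonzero(t); p=ray_at_z(f,(u.mean(),v.mean()),59); print("tip px",u.mean(),v.mean(),t.sum(),"tool",T.inv().apply(p-s["ee_pos"]),"world",p)
c=bgr(f)[95:190,255:382]; cv2.imwrite("pics/c_%d.png"%(s["time_s"]*100),cv2.resize(c,None,fx=4,fy=4))
E
python3 chk.py; ls pics
```

```text
10.85 [572.0388919  214.51014201 106.40686717] [ 1.79969683e+02 -2.74715226e-02  7.37243203e+01] [ 0.49728913  0.24605672 -3.81309695] [-0.1004991   0.08739383 -0.01760034]
hole px (np.float64(317.5), np.float64(141.5)) 21 23 tool [74.33988218  0.18895737 23.03574949]
tip px 317.7325581395349 139.80232558139534 86 tool [74.33345452  0.34507262 47.4427024 ] world [593.23324558 285.78271644  59.        ]
c_1085.png
crop1.png
scene1.png
top1.png
w1.png
w2.png
w3.png
w4.png
w5.png
```

The tip and the thin hole now agree to 0.2 mm. I lower the block gently onto the dowels and watch the force.

>>> move_arm(
  plan=[
    {"x": 0, "y": 0, "z": 3, "rx": 0, "ry": 0, "rz": 0},
    {"x": 0, "y": 0, "z": 3, "rx": 0, "ry": 0, "rz": 0},
    {"x": 0, "y": 0, "z": 3, "rx": 0, "ry": 0, "rz": 0},
    {"x": 0, "y": 0, "z": 3, "rx": 0, "ry": 0, "rz": 0},
    {"x": 0, "y": 0, "z": 3, "rx": 0, "ry": 0, "rz": 0},
    {"x": 0, "y": 0, "z": 0, "rx": 0, "ry": 0, "rz": 0},
    {"x": 0, "y": 0, "z": 0, "rx": 0, "ry": 0, "rz": 0},
  ],
)

```text
time_s: 11.6
ee_pos: [571.8, 214.4, 91.1]
ee_rot: [-180.0, -0.0, 73.7]
force: [-0.8, 0.8, -4.2]
gripper_width: 25.2
gripper_force: 60.0
```

```bash
python3 chk.py
python3 - <<'E'
from h import *
f=grab_frame("scene"); c=bgr(f)[165:245,315:425]; cv2.imwrite("pics/s_a.png",cv2.resize(c,(770,560),interpolation=cv2.INTER_CUBIC))
E
```

```text
11.6 [571.81466704 214.39777394  91.05124636] [-1.79994814e+02 -5.68060907e-04  7.37213078e+01] [-0.84881128  0.76400475 -4.16403425] [-0.05066972  0.12302444 -0.00697078]
hole px (np.float64(317.5), np.float64(141.5)) 21 23 tool [74.35896205  0.16679144 23.00072223]
tip px 317.8129496402878 142.9496402877698 139 tool [73.32809373  0.33440326 32.05194324] world [592.68754769 284.693497    59.        ]
```

View pics/s_a.png

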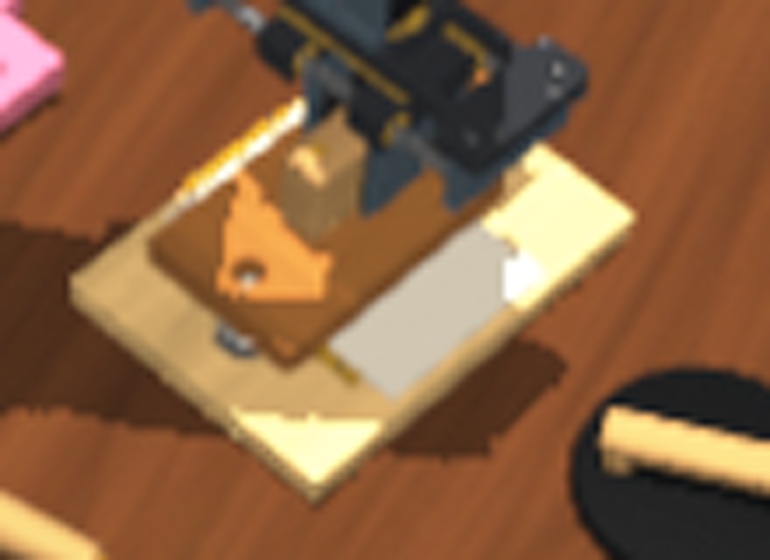

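Both tips are in their holes: the thick dowel shows in its hole and the force is unchanged. I continue down to just above the washers.

>>> move_arm(
  plan=[
    {"x": 0, "y": 0, "z": 3, "rx": 0, "ry": 0, "rz": 0},
    {"x": 0, "y": 0, "z": 3, "rx": 0, "ry": 0, "rz": 0},
    {"x": 0, "y": 0, "z": 3, "rx": 0, "ry": 0, "rz": 0},
    {"x": 0, "y": 0, "z": 2, "rx": 0, "ry": 0, "rz": 0},
    {"x": 0, "y": 0, "z": 0, "rx": 0, "ry": 0, "rz": 0},
    {"x": 0, "y": 0, "z": 0, "rx": 0, "ry": 0, "rz": 0},
  ],
)

```text
time_s: 12.3
ee_pos: [571.8, 214.4, 80.1]
ee_rot: [-180.0, -0.0, 73.7]
force: [0.9, -1.2, -3.9]
gripper_width: 26.0
gripper_force: 60.0
```

>>> move_arm(
  plan=[
    {"x": 0, "y": 0, "z": 2, "rx": 0, "ry": 0, "rz": 0},
    {"x": 0, "y": 0, "z": 2, "rx": 0, "ry": 0, "rz": 0},
    {"x": 0, "y": 0, "z": 1.5, "rx": 0, "ry": 0, "rz": 0},
    {"x": 0, "y": 0, "z": 1.5, "rx": 0, "ry": 0, "rz": 0},
    {"x": 0, "y": 0, "z": 0, "rx": 0, "ry": 0, "rz": 0},
    {"x": 0, "y": 0, "z": 0, "rx": 0, "ry": 0, "rz": 0},
  ],
)

```text
time_s: 12.9
ee_pos: [571.8, 214.4, 73.7]
ee_rot: [180.0, -0.0, 73.7]
force: [-0.5, 0.3, 1.6]
gripper_width: 25.8
gripper_force: 60.0
```

>>> move_arm(
  plan=[
    {"x": 0, "y": 0, "z": 1.5, "rx": 0, "ry": 0, "rz": 0},
    {"x": 0, "y": 0, "z": 1.5, "rx": 0, "ry": 0, "rz": 0},
    {"x": 0, "y": 0, "z": 1.5, "rx": 0, "ry": 0, "rz": 0},
    {"x": 0, "y": 0, "z": 1, "rx": 0, "ry": 0, "rz": 0},
    {"x": 0, "y": 0, "z": 0, "rx": 0, "ry": 0, "rz": 0},
    {"x": 0, "y": 0, "z": 0, "rx": 0, "ry": 0, "rz": 0},
  ],
)

```text
time_s: 13.5
ee_pos: [571.8, 214.4, 68.0]
ee_rot: [180.0, -0.0, 73.7]
force: [-3.1, -0.5, 5.6]
gripper_width: 26.3
gripper_force: 60.0
```

>>> move_arm(
  plan=[
    {"x": 0, "y": 0, "z": 0.5, "rx": 0, "ry": 0, "rz": 0},
    {"x": 0, "y": 0, "z": 0.5, "rx": 0, "ry": 0, "rz": 0},
    {"x": 0, "y": 0, "z": 0, "rx": 0, "ry": 0, "rz": 0},
    {"x": 0, "y": 0, "z": 0, "rx": 0, "ry": 0, "rz": 0},
  ],
)

```text
time_s: 13.9
ee_pos: [571.7, 214.4, 67.2]
ee_rot: [-180.0, -0.0, 73.7]
force: [-3.1, -0.9, 6.0]
gripper_width: 25.5
gripper_force: 60.0
```

>>> move_arm(
  plan=[
    {"x": 0, "y": -0.4, "z": 0, "rx": 0, "ry": 0, "rz": 0},
    {"x": 0, "y": 0, "z": 0.5, "rx": 0, "ry": 0, "rz": 0},
    {"x": 0, "y": 0, "z": 0.3, "rx": 0, "ry": 0, "rz": 0},
    {"x": 0, "y": 0, "z": 0, "rx": 0, "ry": 0, "rz": 0},
    {"x": 0, "y": 0, "z": 0, "rx": 0, "ry": 0, "rz": 0},
  ],
)

```text
time_s: 14.4
ee_pos: [571.7, 214.4, 66.6]
ee_rot: [180.0, -0.0, 73.7]
force: [-3.1, -1.9, 6.7]
gripper_width: 25.5
gripper_force: 60.0
```

>>> move_arm(
  plan=[
    {"x": 0, "y": 0, "z": 0.5, "rx": 0, "ry": 0, "rz": 0},
    {"x": 0, "y": 0, "z": 0, "rx": 0, "ry": 0, "rz": 0},
    {"x": 0, "y": 0, "z": 0, "rx": 0, "ry": 0, "rz": 0},
  ],
)

```text
time_s: 14.7
ee_pos: [571.7, 214.4, 66.2]
ee_rot: [179.9, -0.0, 73.7]
force: [-3.0, -0.8, 6.8]
gripper_width: 25.5
gripper_force: 60.0
```

Run:
```python
from h import *
s=state(); print(s["time_s"],s["ee_pos"],s["ee_rot"],s["force"],s["torque"])
T=R.from_euler("xyz",s["ee_rot"],degrees=True)
f=grab_frame("wrist"); W=cloud(f); C=T.inv().apply((W-s["ee_pos"]).reshape(-1,3)).reshape(480,640,3)
b=(abs(C[...,2]-22)<4); b[262:]=0
for lo,hi in((10,25),(30,45),(60,68),(84,92)):
  for a,e in((-44,-20),(20,44)):
    q=W[b&(C[...,0]>lo)&(C[...,0]<hi)&(C[...,1]>a)&(C[...,1]<e)]; print(lo,a,len(q),np.median(q[:,2]) if len(q) else 0)
```

```text
14.7 [571.72567061 214.41670928  66.16060312] [ 1.79947114e+02 -1.83206451e-02  7.37269052e+01] [-2.96441604 -0.81665719  6.83633447] [-0.38453449  0.71903094 -0.00375277]
10 -44 956 43.59528502775129
10 20 946 43.6118722158279
30 -44 1382 43.65925820055691
30 20 1379 43.718888937024566
60 -44 272 43.61121103976946
60 20 287 43.718758894803464
84 -44 324 43.588317375974626
84 20 332 43.650613190587215
```

The board top reads 43.65 mm evenly, against 44 at home with the camera's -0.4 mm bias, so the block is flat and about home. I keep pressing in small steps.

>>> move_arm(
  plan=[
    {"x": 0, "y": 0, "z": 0.5, "rx": 0, "ry": 0, "rz": 0},
    {"x": 0, "y": 0, "z": 0, "rx": 0, "ry": 0, "rz": 0},
    {"x": 0, "y": 0, "z": 0, "rx": 0, "ry": 0, "rz": 0},
  ],
)

```text
time_s: 15.05
ee_pos: [571.7, 214.4, 66.1]
ee_rot: [179.9, -0.0, 73.7]
force: [-2.0, -1.7, 8.8]
gripper_width: 26.0
gripper_force: 60.0
```

>>> move_arm(
  plan=[
    {"x": 0, "y": 0, "z": 0.4, "rx": 0, "ry": 0, "rz": 0},
    {"x": 0, "y": 0, "z": 0, "rx": 0, "ry": 0, "rz": 0},
    {"x": 0, "y": 0, "z": 0, "rx": 0, "ry": 0, "rz": 0},
  ],
)

```text
time_s: 15.35
ee_pos: [571.7, 214.4, 66.1]
ee_rot: [179.9, -0.0, 73.7]
force: [-4.2, -2.6, 12.8]
gripper_width: 25.8
gripper_force: 60.0
```

>>> move_arm(
  plan=[
    {"x": 0, "y": 0, "z": 0.4, "rx": 0, "ry": 0, "rz": 0},
    {"x": 0, "y": 0, "z": 0.4, "rx": 0, "ry": 0, "rz": 0},
    {"x": 0, "y": 0, "z": 0, "rx": 0, "ry": 0, "rz": 0},
    {"x": 0, "y": 0, "z": 0, "rx": 0, "ry": 0, "rz": 0},
    {"x": 0, "y": 0, "z": 0, "rx": 0, "ry": 0, "rz": 0},
  ],
)

```text
time_s: 15.85
ee_pos: [571.7, 214.4, 66.1]
ee_rot: [179.9, -0.0, 73.7]
force: [-4.2, -2.3, 17.5]
gripper_width: 26.0
gripper_force: 60.0
```

>>> move_arm(
  plan=[
    {"x": 0, "y": 0, "z": 0, "rx": 0, "ry": 0, "rz": 0},
    {"x": 0, "y": 0, "z": 0, "rx": 0, "ry": 0, "rz": 0},
    {"x": 0, "y": 0, "z": 0, "rx": 0, "ry": 0, "rz": 0},
    {"x": 0, "y": 0, "z": 0, "rx": 0, "ry": 0, "rz": 0},
    {"x": 0, "y": 0, "z": 0, "rx": 0, "ry": 0, "rz": 0},
  ],
)

```text
time_s: 16.35
ee_pos: [571.7, 214.4, 66.1]
ee_rot: [179.9, -0.0, 73.7]
force: [-5.5, -2.7, 16.8]
gripper_width: 26.0
gripper_force: 60.0
```

>>> move_arm(
  plan=[
    {"x": 0, "y": 0, "z": 0.3, "rx": 0, "ry": 0, "rz": 0},
    {"x": 0, "y": 0, "z": 0, "rx": 0, "ry": 0, "rz": 0},
    {"x": 0, "y": 0, "z": 0, "rx": 0, "ry": 0, "rz": 0},
    {"x": 0, "y": 0, "z": 0, "rx": 0, "ry": 0, "rz": 0},
    {"x": 0, "y": 0, "z": 0, "rx": 0, "ry": 0, "rz": 0},
    {"x": 0, "y": 0, "z": 0, "rx": 0, "ry": 0, "rz": 0},
    {"x": 0, "y": 0, "z": 0, "rx": 0, "ry": 0, "rz": 0},
    {"x": 0, "y": 0, "z": 0, "rx": 0, "ry": 0, "rz": 0},
    {"x": 0, "y": 0, "z": 0, "rx": 0, "ry": 0, "rz": 0},
    {"x": 0, "y": 0, "z": 0, "rx": 0, "ry": 0, "rz": 0},
  ],
)

```text
time_s: 17.35
ee_pos: [571.7, 214.4, 66.1]
ee_rot: [179.9, -0.0, 73.7]
force: [-5.3, -3.1, 19.3]
gripper_width: 26.0
gripper_force: 60.0
```

Run:
```python
from h import *
s=state(); print(s["time_s"],s["ee_pos"],s["ee_rot"],s["force"],s["torque"],s["qvel"])
T=R.from_euler("xyz",s["ee_rot"],degrees=True)
f=grab_frame("wrist"); W=cloud(f); C=T.inv().apply((W-s["ee_pos"]).reshape(-1,3)).reshape(480,640,3)
b=(abs(C[...,2]-22)<4); b[262:]=0
for lo,hi in((10,25),(30,45),(60,68),(84,92)):
  for a,e in((-44,-20),(20,44)):
    q=W[b&(C[...,0]>lo)&(C[...,0]<hi)&(C[...,1]>a)&(C[...,1]<e)]; print(lo,a,len(q),np.median(q[:,2]) if len(q) else 0)
f=grab_frame("scene"); c=bgr(f)[165:245,315:425]; cv2.imwrite("pics/s_b.png",cv2.resize(c,(770,560),interpolation=cv2.INTER_CUBIC))
```

```text
17.35 [571.7156058  214.40430449  66.12616962] [ 1.79924368e+02 -3.97663068e-02  7.37219617e+01] [-5.31377842 -3.09469179 19.31691596] [-0.63869146  1.56636074  0.04882038] [ 0.07705779  0.07770051  0.03869111 -0.08211263  0.02554564  0.01174912]
10 -44 936 43.56144537885747
10 20 947 43.675576290227234
30 -44 1385 43.643648598020405
30 20 1394 43.71137394347947
60 -44 272 43.66669954752837
60 20 285 43.65891825234029
84 -44 324 43.647406685389896
84 20 333 43.72009757830845
```

View pics/s_b.png

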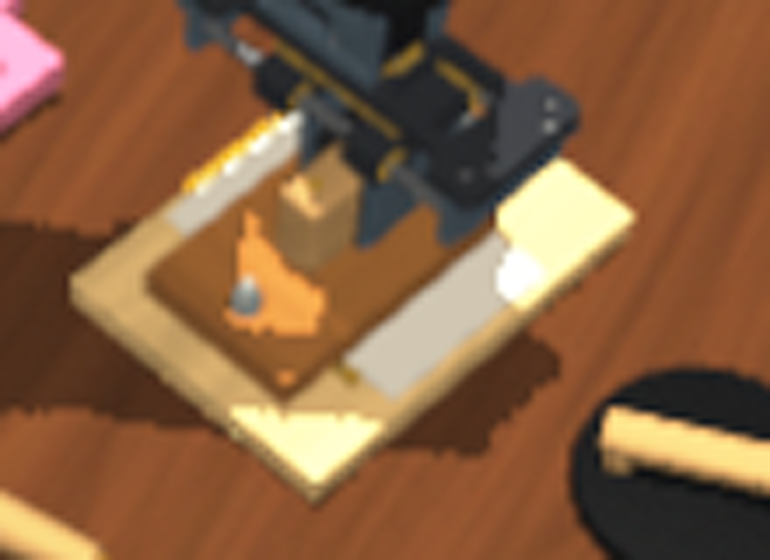

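The picture shows the thick dowel standing out of its hole at (245,295) and the block flat on the card. The board height reads even at every spot, the push is steady at about 19 N, and the grip is 60 N. I hand the job in.

```bash
python3 -c "
from workcell import *
print(job_done())"
```

```text
the job is handed in; nothing more can be done
None
```

The block is on both dowels with its face flat on the card, still gripped at 60 N and pressed at about 19 N, and the job was handed in at about 17 s on the robot clock; the hand-in returned no verdict.

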